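# Half-turn the vent lid of a plant-food canister and hold it

### The arm

A 6-joint arm with a two-finger parallel gripper is mounted at the origin on the work surface. World frame = base frame: x ahead of the robot, y to its left, z up, the work surface at z = 0. Lengths are in m, angles in rad, forces in N, time in s.
With the tool pointing down it reaches from about 0.275 to 0.85 m from the base axis. Payload 19 kg.
Tool frame: the origin (TCP) lies at the very end of the fingers, on their centre line; the grasp point (between the pads) lies 19 mm behind it; z points along the fingers, y is the line along which they close (so a half turn about z gives the same grasp; the last joint's range is limited). The gripper opens to 85 mm and grips with 20 to 120 N. Pads are 22 mm wide; open, the fingers measure 114 mm over their backs; the gripper's body (76 mm by 85 mm) begins 54 mm behind the grasp point. The pads swing forward as they close: fully open they stand 13 mm farther back than shut.
Start: joints at [-1.396, 0.15, 1.437, -0, 1.554, -0.134], TCP at [0.175, -0.548, 0.231] pointing down, gripper open.
Joint ranges: [-2.8, 2.8], [-0.68, 2.1], [0.12, 2.68], [-1.39, 4.53], [0.16, 2.79], [-2.81, 2.81]. Speed limits (rad/s): [1.89, 1.89, 2.22, 3.01, 3.01, 3.01].

### API

Orientations are given as a 3x3 rotation matrix whose columns are the frame's x, y, z axes.
In Python, from cell import sensors, eyes, order gives the robot as it stands.
- The arm moves only by the shell command python3 -m inch 'ROWS' [FORCE]. ROWS is JSON, a list of rows, each an object of numbers: "rx", "ry", "rz": the turn, a rotation vector about the tool's x, y, z in rad; "tx", "ty", "tz": the shift along the tool's x, y, z in cm; "grip": the opening, from 0 (shut) to 1 (fully open). In form: [{"rx": .., "ry": .., "rz": .., "tx": .., "ty": .., "tz": .., "grip": ..}, ...]. A call has 1 to 12 rows; each row shifts and turns the commanded pose from where the row before left it, along the tool's axes as they then stand; what a row does not reach is not made up. A row lasts 1/8 s, in which the tool goes at most 62.5 mm and 10.7 degrees, less where a joint would pass 70% of its speed; a pose out of reach is approached as far as the arm can. A call is refused whole if a number of a shift passes 6.25 or a number of a turn 0.188, either way. A call with a gripper value outside its range is refused whole. The fingers move at their own pace and stop on an object; FORCE is the grip in N (left out, the last holds). Time passes only in rows, so rows that do not move let the fingers close. It gives the time, the measured TCP pose, the force, the opening and the grip force at its end, in the units of the state.
- sensors.sense(): the state, without advancing time (a new reading comes with each control period).
- eyes.get_image(name): name is "scene" or "top" or "wrist"; returns the picture (400x640x3 uint8, red, green, blue); there is no depth.
- eyes.camera_info(name): a dict with "intrinsics" (3x3 intrinsics, pixels), "R" (3x3) and "t" (3): a world point X has camera coordinates R X + t; the wrist camera has in their place "mount" (4x4, takes a point from camera to tool coordinates, whose origin is the TCP and whose axes are the flange's). Camera axes: x right, y down, z forward; pixel columns grow to the right and rows downward; lengths in m; the calibration is good to about 2 mm. A picture is of the moment at which its call begins: read the wrist's pose just before it. camera_info takes no time and is no camera call.
- order.hand_in(): hands the job in; it is judged then, once.
The state is a dict: "time": time; "joints": joint angles; "qvel": joint speeds; "effort": joint torques, N m; "position": TCP position; "tool_rot": TCP orientation; "wrist_force": force on the tool from outside, world axes, zero at the start; "moment": the same for the moment, N m; "grip_width": opening from 0.0 (shut) to 1.0 (fully open); "grasp_force": force on a finger pad.
Only numpy, scipy, OpenCV 4.12 (cv2) and the standard library are available. Lean on these libraries where they do the work, as an engineer would, in place of code of your own. Each camera call takes 0.05 s, during which the arm holds its last target. There are 200 camera calls.

### The job

Lift the carrying bow off the plant-food canister and hang it astride the horizontal bar, let go of it, then drop the bayonet lid into the canister's open mouth with its lugs through the two notches and turn it clockwise (seen from above) to the vent position: half of the way to the lock, with the lid's bar pointing at the two ridges on the canister's side, and never on to the lock click. Finish while still gripping the lid at that halfway position; do not let go. Leave the saucer, spray bottle, clipper and marker holder where they stand.

Things in the scene. Friction and masses are not known exactly. Their poses are not given: they have to be found in the camera images.
- canister: White round plastic canister fixed to the shelf, 80 mm outside diameter, 60 mm high, on a steel foot 92 mm wide, 5 mm high. Origin: centre of underside, z up. Seen from above in its own frame: notches at 45 and 225 deg (anticlockwise of +x), halfway ridges at 0 and 180 deg, lock at -45 and 135 deg: the lid turns 90 deg clockwise from notches to lock. At the start the bow straddles it.
- canister_mouth (a point): Centre of the canister's mouth at rim height (60 mm). The mouth, 48 mm wide, has a 6 mm thick ledge flush with the rim, cut by two opposite notches, 18 mm wide at the inner edge and wider outwards, that let the lugs through. Under the ledge a stop prevents turning anticlockwise; the spring click of the lock begins about 74 deg clockwise of the notches.
- canister_ridge (a point): Top of one of the two opposite upright ridges on the canister's outside wall (5 mm wide, 4.5 mm proud, from mid-height to the rim), 42 mm from the axis along the canister's +x. With the lid's bar in line with both ridges the lid is halfway.
- lid: Loose grey plastic bayonet lid, about 120 g, standing on its plug. Origin: centre of the plug's underside, z up. Plug 43 mm wide, 14 mm high; flange 74 mm wide, z 14 to 20 mm; on top a grip bar along the lid's x, 60 mm long, 14 mm thick, z 20 to 48 mm. Half-turn symmetric. Dropped in, its origin is 46 mm above the canister's (60 mm if it only rests on the ledge); then 2 mm of play up and sideways.
- lid_end (a point): Point near the end of one lug, 28 mm from the lid's axis along its +x, 3 mm above the plug's underside. The two opposite lugs at the plug's foot lie along the lid's x (in line with the bar), each 12 mm wide, 6 mm high, reaching 30 mm from the axis. Either lug fits either notch.
- bow: Loose inverted-U carrying bow of aluminium strip 24 mm wide, about 150 g, standing on two rubber feet. Origin: midway between the feet at shelf level, z up, x along the span. Legs at x = +-58 mm (feet 104 mm clear between, 44 mm wide along y); top slopes up to a crown, underside 82 mm, upper side 88 mm high; on it a black grip block, 50 mm along x, 14 mm thick along y, z 88 to 118 mm.
- bow_crown (a point): Middle of the underside of the bow's crown, 82 mm above the bow's origin: the place that should lie on the bar.
- rail: Steel horizontal bar of 12 mm diameter, 200 mm long along the body's y axis, on a post at each end, fixed to the shelf. Origin: on the shelf below the bar's middle, z up; the bar's axis is 130 mm above it.
- saucer: Terracotta saucer, 110 mm wide, 20 mm high, loose; origin centre of its underside. Bystander.
- spray: Closed white spray bottle, 64 mm wide and 193 mm high, loose; origin centre of its underside. Bystander.
- clipper: Pruning clipper with green handles lying flat, about 160 mm long, 15 mm high, loose; origin at its pivot. Bystander.
- markers: White ceramic plant marker holder 50 by 90 mm, 35 mm high, with three upright wooden markers up to 90 mm high, loose; origin centre of its underside. Bystander.
Not all that is in view belongs to the job. Leave any pink look-alike of the bow alone. Leave any red look-alike of the lid alone.

How it is judged:
By the outcome, as a careful person would: the job done as asked, in the order asked, and still so for the second after the job is handed in, while the arm keeps its last pose, push and grip.
It also fails if it takes over 58 s, if anything falls off the work surface, if the arm or the gripper's body presses on something with over 40 N, if the wrist force passes 120 N, or if a joint passes its speed limit or range.

## Working session

There is one attempt and no reset: what is moved stays moved. The work goes in short steps, Python scripts to look and compute and a shell command to move; the robot and the scene stay as the last step left them, time stands still between calls to the robot, and variables do not carry over. Pictures are saved under pics/ and viewed, at most 10 in all, crops included, and the job is handed in when it is done.

```bash
ls; mkdir -p pics; python3 - <<'E'
from cell import sensors, eyes, order
import cv2,numpy as np
np.set_printoptions(precision=4,suppress=True)
print(sensors.sense())
for n in ["scene","top"]:
    cv2.imwrite(f"pics/{n}0.png",eyes.get_image(n)[:,:,::-1]); print(n,eyes.camera_info(n))
print(eyes.camera_info("wrist"))
E
```

```text
pics
{'time': 0.0, 'joints': array([-1.396 ,  0.151 ,  1.438 ,  0.    ,  1.5538, -0.134 ]), 'qvel': array([-0.0016, -0.0006,  0.0024,  0.0018,  0.0016, -0.0033]), 'effort': array([  0.0024, -71.3041, -57.0883,  -0.    ,   0.0089,  -0.    ]), 'position': array([ 0.1747, -0.5476,  0.2307]), 'tool_rot': array([[ 0.9527,  0.3039, -0.0002],
       [ 0.3039, -0.9527,  0.0012],
       [ 0.0002, -0.0012, -1.    ]]), 'wrist_force': array([ 0.4307, -0.6825,  0.7111]), 'moment': array([-0.0176, -0.0541,  0.0346]), 'grasp_force': 0.0, 'grip_width': 1.002508021200488}
scene {'intrinsics': array([[382.9643,   0.    , 322.3449],
       [  0.    , 382.9643, 198.529 ],
       [  0.    ,   0.    ,   1.    ]]), 'R': array([[ 0.3986,  0.917 , -0.017 ],
       [ 0.5481, -0.2531, -0.7972],
       [-0.7353,  0.3085, -0.6035]]), 't': array([-0.1714, -0.2387,  1.5063])}
top {'intrinsics': array([[464.8743,   0.    , 313.1716],
       [  0.    , 464.8743, 192.5704],
       [  0.    ,   0.    ,   1.    ]]), 'R': array([[ 0.0127, -0.9999, -0.0003],
       [-0.9953, -0.0126, -0.0964],
       [ 0.0964,  0.0015, -0.9953]]), 't': array([-0.0498,  0.5646,  1.3149])}
{'intrinsics': array([[326.8005,   0.    , 317.4487],
       [  0.    , 326.8005, 199.346 ],
       [  0.    ,   0.    ,   1.    ]]), 'mount': array([[ 0.0006, -0.9513, -0.3084,  0.079 ],
       [ 1.    ,  0.0003,  0.0007, -0.0004],
       [-0.0006, -0.3084,  0.9513, -0.1443],
       [ 0.    ,  0.    ,  0.    ,  1.    ]])}
```

View pics/scene0.png

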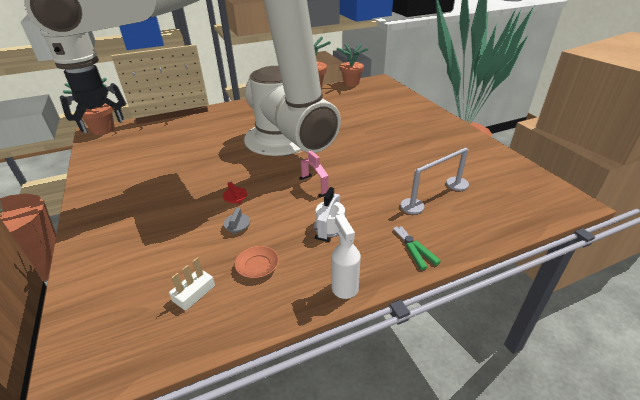

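View pics/top0.png

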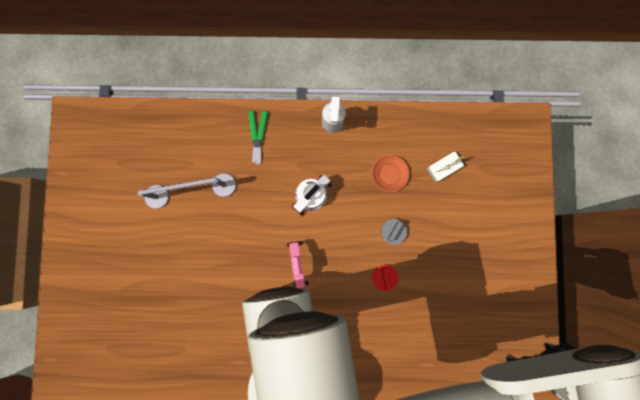

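The scene view shows the bow over the canister near (330,215), rail bar (415,170)–(465,152) and grey lid (237,222). In the top view the bow/canister is at (311,194), rail posts at (156,197) and (225,185), and grey lid at (395,231). The pink and red look-alikes are at (297,265) and (385,278).

```bash
cat > h.py <<'E'
from cell import sensors, eyes, order
import cv2,numpy as np
np.set_printoptions(precision=4,suppress=True)
def pix2plane(name,uv,z,pose=None):
    c=eyes.camera_info(name);K=c["intrinsics"]
    if name=="wrist":
        p,R=pose; M=c["mount"]; Rw=R@M[:3,:3]; o=R@M[:3,3]+p
    else:
        Rw=c["R"].T; o=-Rw@c["t"]
    d=Rw@np.linalg.solve(K,np.array([uv[0],uv[1],1.0]))
    return o+d*(z-o[2])/d[2]
def blobs(mask,amin=15):
    n,l,s,c=cv2.connectedComponentsWithStats(mask.astype(np.uint8))
    out=[]
    for i in range(1,n):
        if s[i,4]>=amin:
            pts=np.argwhere(l==i)[:,::-1].astype(np.float32)
            out.append((s[i,4],c[i],cv2.minAreaRect(pts),pts))
    return sorted(out,key=lambda b:-b[0])
def snap(name,fn):
    s=sensors.sense(); im=eyes.get_image(name)
    cv2.imwrite("pics/"+fn,im[:,:,::-1]); return im,(s["position"],s["tool_rot"])
E
python3 - <<'E'
from h import *
im=cv2.imread("pics/top0.png")
big=np.hstack([cv2.resize(im[y:y+90,x:x+130],None,fx=3,fy=3,interpolation=cv2.INTER_CUBIC) for x,y in((250,150),(340,190))])
rail=cv2.resize(im[150:240,120:250],None,fx=3,fy=3,interpolation=cv2.INTER_CUBIC)
sc=cv2.imread("pics/scene0.png"); s2=cv2.resize(sc[140:230,390:520],None,fx=3,fy=3,interpolation=cv2.INTER_CUBIC)
cv2.imwrite("pics/crop.png",np.vstack([big,np.hstack([rail,s2])]))
for n,uv,z in [("lid?",(395,231),.03),("can",(311,194),.1),("railA",(156,197),0),("railB",(225,185),0),("saucer",(391,173),.02),("spray",(334,115),.1),("mark",(446,166),.035),("clip",(258,135),.01)]:
    print(n,pix2plane("top",uv,z))
E
```

```text
lid? [ 0.4575 -0.278   0.03  ]
can [ 0.5542 -0.0369  0.1   ]
railA [0.5489 0.4198 0.    ]
railB [0.587  0.2178 0.    ]
saucer [ 0.6261 -0.2688  0.02  ]
spray [ 0.7751 -0.0979  0.1   ]
mark [ 0.6463 -0.4251  0.035 ]
clip [0.736  0.1228 0.01  ]
```

View pics/crop.png

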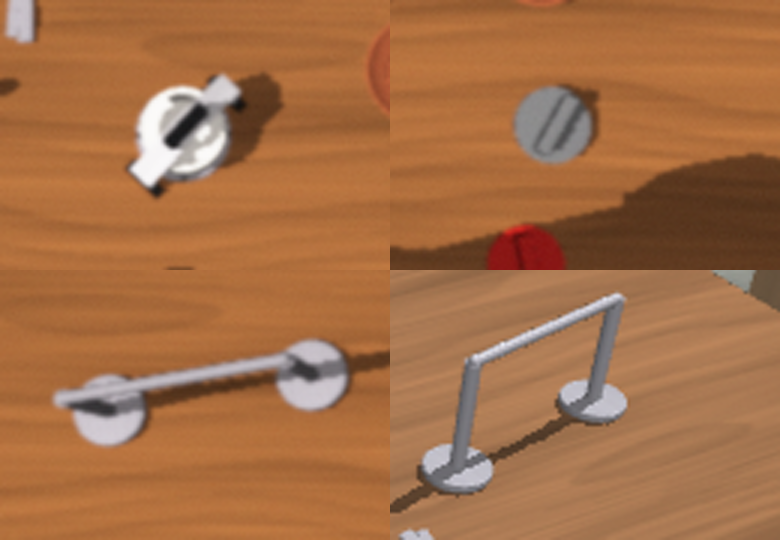

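The crops show the bow's black block running from about (306,198) to (318,187) in the top image. The bar ends are at about (139,193) and (217,179), and the lid's bar is tilted about 60° in the image.

```bash
cat >> h.py <<'E'
def goto(p,yaw,s=None):
    "tool-down target: print rz choices and tool-frame shifts (cm) after rotation"
    s=s or sensors.sense(); R=s["tool_rot"]; y0=np.arctan2(R[1,0],R[0,0])
    for k in (-1,0,1):
        y=yaw+k*np.pi; rz=(y0-y+np.pi*2)%(np.pi*4)-np.pi*2
        rz=-( (y-y0+2*np.pi)%(4*np.pi)-2*np.pi )
        if abs(rz)>3.3: continue
        d=np.array(p)-s["position"]
        q6=np.arctan2(p[1],p[0])-y+np.pi/2; q6=(q6+np.pi)%(2*np.pi)-np.pi
        X=np.array([np.cos(y),np.sin(y),0]); Y=np.array([np.sin(y),-np.cos(y),0])
        print("rz %.3f  tx %.2f ty %.2f tz %.2f cm  q6~%.2f now %.2f"%(rz,100*d@X,100*d@Y,-100*d[2],q6,s["joints"][5]))
E
python3 - <<'E'
from h import *
im=cv2.imread("pics/top0.png")[:,:,::-1]
sub=np.zeros(im.shape[:2],bool); sub[175:210,290:335]=1
b=blobs((im.max(2)<60)&sub,8)
for x in b[:3]: print(x[0],x[1],x[2])
a,c=[pix2plane("top",q,.118) for q in((306,197.7),(318.3,186.7))]
print("block",a,c,np.linalg.norm(c-a),(a+c)/2,np.arctan2(*(c-a)[1::-1]))
yb=np.arctan2(*(c-a)[1::-1])
e,f=[pix2plane("top",q,.13) for q in((139.3,192.7),(217,179))]
print("bar",e,f,np.linalg.norm(e-f),(e+f)/2,np.arctan2(*(e-f)[1::-1]))
e2,f2=[pix2plane("scene",q,.13) for q in((390+82/3,140+91/3),(390+228/3,140+28/3))]
print("bar scene",e2,f2,np.linalg.norm(e2-f2),(e2+f2)/2,np.arctan2(*(f2-e2)[1::-1]))
m=(a+c)/2
goto([m[0],m[1],.222],yb)
E
```

```text
60 [311.5167 191.6667] ((311.7500305175781, 191.75001525878906), (3.5355336666107178, 15.55634880065918), 45.0)
14 [329.2143 184.6429] ((329.25, 184.75001525878906), (2.8284268379211426, 3.535533905029297), 45.0)
block [ 0.5423 -0.0237  0.118 ] [ 0.5725 -0.0564  0.118 ] 0.04449988501484327 [ 0.5574 -0.0401  0.118 ] -0.8260162292016476
bar [0.549  0.4206 0.13  ] [0.5884 0.2147 0.13  ] 0.20963919983617066 [0.5687 0.3176 0.13  ] 1.7598532280666226
bar scene [0.5846 0.2238 0.13  ] [0.5493 0.4227 0.13  ] 0.20209793983665608 [0.5669 0.3233 0.13  ] 1.7466056285760827
rz 1.135  tx -11.37 ty -62.54 tz 0.88 cm  q6~2.33 now -0.13
rz -2.007  tx 11.37 ty 62.54 tz 0.88 cm  q6~-0.82 now -0.13
```

```bash
python3 -m inch '[{"rz":-0.1825},{"rz":-0.1825},{"rz":-0.1825},{"rz":-0.1825},{"rz":-0.1825},{"rz":-0.1825},{"rz":-0.1825},{"rz":-0.1825},{"rz":-0.1825},{"rz":-0.1825},{"rz":-0.1825}]'
python3 -m inch '[{"tx":1.03,"ty":5.685,"tz":0.08},{"tx":1.03,"ty":5.685,"tz":0.08},{"tx":1.03,"ty":5.685,"tz":0.08},{"tx":1.03,"ty":5.685,"tz":0.08},{"tx":1.03,"ty":5.685,"tz":0.08},{"tx":1.03,"ty":5.685,"tz":0.08},{"tx":1.03,"ty":5.685,"tz":0.08},{"tx":1.03,"ty":5.685,"tz":0.08},{"tx":1.03,"ty":5.685,"tz":0.08},{"tx":1.03,"ty":5.685,"tz":0.08},{"tx":1.03,"ty":5.685,"tz":0.08},{"tz":0}]'
python3 - <<'E'
from h import *
im,pose=snap("wrist","w1.png"); print(pose, sensors.sense()["joints"])
for b in blobs(im.max(2)<60,150)[:6]:
    print(b[0],b[1],b[2],pix2plane("wrist",b[1],.118,pose))
E
```

```text
(array([ 0.1747, -0.5476,  0.2308]), array([[ 0.9527,  0.3039, -0.0002],
       [ 0.3039, -0.9527,  0.0011],
       [ 0.0001, -0.0011, -1.    ]])) [-1.396   0.1508  1.4378 -0.      1.5538 -0.134 ]
35880 [319.3817 358.9973] ((318.0, 325.5), (618.0, 147.0), -0.0) [ 0.014  -0.6006  0.118 ]
8004 [577.9643 140.736 ] ((579.2067260742188, 144.38467407226562), (123.83578491210938, 147.60848999023438), 26.81634521484375) [ 0.2783 -0.7278  0.118 ]
219 [470.347  232.3379] ((470.7000427246094, 232.1000213623047), (6.7082037925720215, 38.013153076171875), 26.56505012512207) [ 0.182  -0.6821  0.118 ]schema error: expected keys rx, ry, rz, tx, ty, tz, grip
schema error: expected keys rx, ry, rz, tx, ty, tz, grip
```

View pics/w1.png

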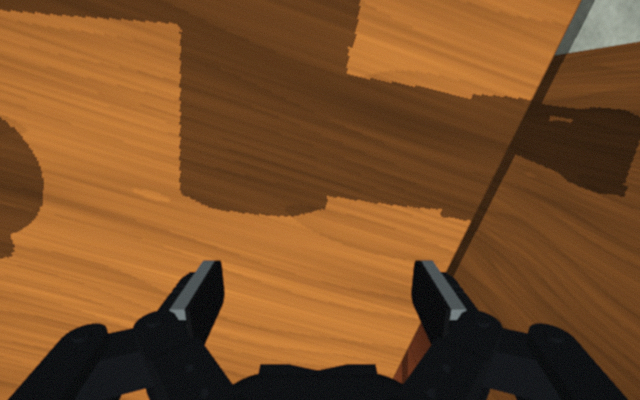

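Both calls were refused because every row needs all the keys, so the view only shows bare table at the start pose. I'll resend them with full rows.

```bash
python3 -m inch '[{"rx":0,"ry":0,"rz":-0.1825,"tx":0,"ty":0,"tz":0,"grip":1},{"rx":0,"ry":0,"rz":-0.1825,"tx":0,"ty":0,"tz":0,"grip":1},{"rx":0,"ry":0,"rz":-0.1825,"tx":0,"ty":0,"tz":0,"grip":1},{"rx":0,"ry":0,"rz":-0.1825,"tx":0,"ty":0,"tz":0,"grip":1},{"rx":0,"ry":0,"rz":-0.1825,"tx":0,"ty":0,"tz":0,"grip":1},{"rx":0,"ry":0,"rz":-0.1825,"tx":0,"ty":0,"tz":0,"grip":1},{"rx":0,"ry":0,"rz":-0.1825,"tx":0,"ty":0,"tz":0,"grip":1},{"rx":0,"ry":0,"rz":-0.1825,"tx":0,"ty":0,"tz":0,"grip":1},{"rx":0,"ry":0,"rz":-0.1825,"tx":0,"ty":0,"tz":0,"grip":1},{"rx":0,"ry":0,"rz":-0.1825,"tx":0,"ty":0,"tz":0,"grip":1},{"rx":0,"ry":0,"rz":-0.1825,"tx":0,"ty":0,"tz":0,"grip":1}]' && python3 -m inch '[{"rx":0,"ry":0,"rz":0,"tx":1.03,"ty":5.685,"tz":0.08,"grip":1},{"rx":0,"ry":0,"rz":0,"tx":1.03,"ty":5.685,"tz":0.08,"grip":1},{"rx":0,"ry":0,"rz":0,"tx":1.03,"ty":5.685,"tz":0.08,"grip":1},{"rx":0,"ry":0,"rz":0,"tx":1.03,"ty":5.685,"tz":0.08,"grip":1},{"rx":0,"ry":0,"rz":0,"tx":1.03,"ty":5.685,"tz":0.08,"grip":1},{"rx":0,"ry":0,"rz":0,"tx":1.03,"ty":5.685,"tz":0.08,"grip":1},{"rx":0,"ry":0,"rz":0,"tx":1.03,"ty":5.685,"tz":0.08,"grip":1},{"rx":0,"ry":0,"rz":0,"tx":1.03,"ty":5.685,"tz":0.08,"grip":1},{"rx":0,"ry":0,"rz":0,"tx":1.03,"ty":5.685,"tz":0.08,"grip":1},{"rx":0,"ry":0,"rz":0,"tx":1.03,"ty":5.685,"tz":0.08,"grip":1},{"rx":0,"ry":0,"rz":0,"tx":1.03,"ty":5.685,"tz":0.08,"grip":1},{"rx":0,"ry":0,"rz":0,"tx":0,"ty":0,"tz":0,"grip":1}]'
python3 - <<'E'
from h import *
im,pose=snap("wrist","w2.png"); print(pose, sensors.sense()["joints"])
for b in blobs(im.max(2)<60,150)[:6]:
    print(b[0],b[1],b[2],pix2plane("wrist",b[1],.118,pose))
goto([.5574,-.0401,.222],-.826)
E
```

```text
time: 1.52
position: [0.1747, -0.5477, 0.231]
tool_rot: [[-0.683, 0.731, -0.0], [0.731, 0.683, 0.001], [0.001, 0.0, -1.0]]
wrist_force: [0.4, 0.3, 0.6]
grip_width: 1.004
grasp_force: 0.0
time: 3.02
position: [0.5585, -0.0373, 0.2217]
tool_rot: [[-0.681, 0.732, -0.001], [0.732, 0.681, 0.001], [0.001, -0.0, -1.0]]
wrist_force: [-0.6, -0.4, -1.2]
grip_width: 0.998
grasp_force: 0.0
(array([ 0.5585, -0.0373,  0.2217]), array([[-0.6812,  0.7321, -0.0011],
       [ 0.7321,  0.6812,  0.0009],
       [ 0.0014, -0.0002, -1.    ]])) [-0.2075  0.1215  1.4893  0.0001  1.5322 -0.9558]
48888 [389.3193 345.0376] ((324.0, 302.5), (193.0, 630.0), 90.0) [ 0.7056 -0.0967  0.118 ]
1122 [111.9617 263.7291] ((109.66802978515625, 262.0968933105469), (60.1197395324707, 36.32612609863281), 50.52754211425781) [ 0.4704 -0.1996  0.118 ]
994 [318.3219 193.8129] ((318.2441101074219, 193.6735076904297), (63.3513069152832, 16.02956771850586), 85.60128784179688) [ 0.5566 -0.0341  0.118 ]
371 [248.407   38.6739] ((247.3705596923828, 37.950286865234375), (12.680072784423828, 46.86113357543945), 27.349876403808594) [0.4452 0.0147 0.118 ]
251 [530.4502 194.1554] ((530.8992309570312, 194.75704956054688), (68.41151428222656, 8.013105392456055), 64.2039794921875) [0.68   0.0805 0.118 ]
188 [36.2394 28.4787] ((36.70000076293945, 30.60000228881836), (12.521981239318848, 37.11872863769531), 26.56505012512207) [ 0.3352 -0.0791  0.118 ]
rz 3.145  tx 0.07 ty 0.10 tz -0.02 cm  q6~2.32 now -0.96
rz 0.003  tx -0.07 ty -0.10 tz -0.02 cm  q6~-0.82 now -0.96
```

View pics/w2.png

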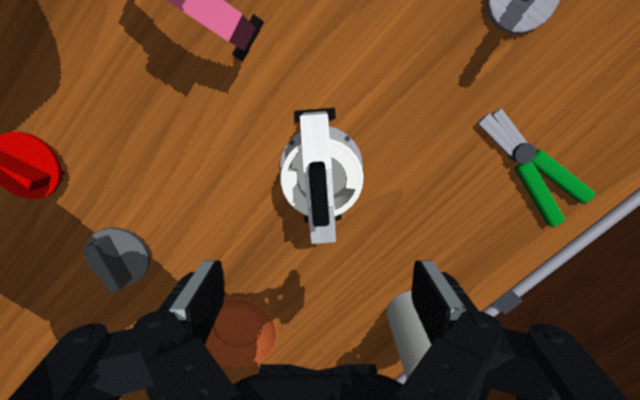

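The wrist view shows the bow's black block centred near (318,194), tilted about 4°, astride the canister at (322,175). The grey lid is at (117,258).

```bash
python3 - <<'E'
from h import *
s=sensors.sense(); pose=(s["position"],s["tool_rot"])
im=cv2.imread("pics/w2.png")[:,:,::-1]
b=[b for b in blobs(im.max(2)<60,150) if abs(b[1][0]-318)<5 and abs(b[1][1]-194)<5][0]
P=np.array([pix2plane("wrist",q,.118,pose) for q in b[3]])
L=(P-pose[0])@pose[1]
r=cv2.minAreaRect((L[:,:2]*1000).astype(np.float32)); print("tool frame mm",r, L.mean(0))
# lid: grey, flange top z=.02
m=(im.max(2).astype(int)-im.min(2)<14)&(im.max(2)>60)&(im.max(2)<150)
for q in blobs(m,300)[:8]: print(q[0],q[1],q[2],pix2plane("wrist",q[1],.02,pose))
E
```

```text
tool frame mm ((2.788869857788086, 0.7187304496765137), (12.870063781738281, 52.60350036621094), 85.28473663330078) [0.0032 0.0008 0.1038]
2146 [407.3802 332.8798] ((410.0345153808594, 336.5862121582031), (90.345703125, 39.543128967285156), 82.23483276367188) [ 0.7871 -0.1163  0.02  ]
1288 [557.4534 258.7702] ((565.711181640625, 256.03369140625), (16.541152954101562, 198.04034423828125), 52.016502380371094) [0.8381 0.0762 0.02  ]
1158 [124.4378 246.1494] ((122.3729476928711, 248.9137420654297), (63.16714096069336, 38.812530517578125), 43.636077880859375) [ 0.4539 -0.2586  0.02  ]
1140 [302.7202 183.2737] ((307.82843017578125, 180.49090576171875), (104.12659454345703, 38.22568130493164), 79.79602813720703) [ 0.5555 -0.0604  0.02  ]
759 [445.2582 290.3663] ((444.1000671386719, 287.20001220703125), (67.52925109863281, 17.8885440826416), 63.43495178222656) [ 0.7742 -0.0422  0.02  ]
735 [513.3701  14.3592] ((517.0, 16.0), (58.0, 32.0), 0.0) [0.5904 0.1966 0.02  ]
714 [190.5266 288.6849] ((190.4932861328125, 287.0493469238281), (19.226560592651367, 67.48979187011719), 26.16156768798828) [ 0.5445 -0.2526  0.02  ]
566 [340.2915 185.7809] ((343.447509765625, 183.0027618408203), (49.14250946044922, 20.44538688659668), 86.98721313476562) [ 0.5877 -0.0344  0.02  ]
```

```bash
python3 -m inch '[{"rx":0,"ry":0,"rz":-0.082,"tx":0,"ty":0,"tz":2,"grip":1},{"rx":0,"ry":0,"rz":0,"tx":0.28,"ty":0.07,"tz":4,"grip":1},{"rx":0,"ry":0,"rz":0,"tx":0,"ty":0,"tz":4.5,"grip":1},{"rx":0,"ry":0,"rz":0,"tx":0,"ty":0,"tz":2.25,"grip":0.6},{"rx":0,"ry":0,"rz":0,"tx":0,"ty":0,"tz":0,"grip":0},{"rx":0,"ry":0,"rz":0,"tx":0,"ty":0,"tz":0,"grip":0},{"rx":0,"ry":0,"rz":0,"tx":0,"ty":0,"tz":0,"grip":0},{"rx":0,"ry":0,"rz":0,"tx":0,"ty":0,"tz":0,"grip":0}]' 50
```

```text
time: 4.08
position: [0.5564, -0.0381, 0.0962]
tool_rot: [[-0.736, 0.677, 0.002], [0.677, 0.736, -0.0], [-0.002, 0.001, -1.0]]
wrist_force: [1.1, 1.1, 8.5]
grip_width: 0.155
grasp_force: 53.7
```

```bash
python3 -m inch '[{"rx":0,"ry":0,"rz":0,"tx":0,"ty":0,"tz":-2,"grip":0},{"rx":0,"ry":0,"rz":0,"tx":0,"ty":0,"tz":-5,"grip":0},{"rx":0,"ry":0,"rz":0,"tx":0,"ty":0,"tz":-5,"grip":0},{"rx":0,"ry":0,"rz":0,"tx":0,"ty":0,"tz":-5,"grip":0},{"rx":0,"ry":0,"rz":0,"tx":0,"ty":0,"tz":0,"grip":0}]'
python3 - <<'E'
from h import *
goto([.5678,.3205,.262],.182)
im,p=snap("top","t2.png")
# canister ridges/notches now exposed
a=cv2.resize(im[150:240,250:380],None,fx=6,fy=6,interpolation=cv2.INTER_CUBIC)
cv2.imwrite("pics/t2c.png",a[:,:,::-1])
E
```

```text
time: 4.7
position: [0.5568, -0.0381, 0.2692]
tool_rot: [[-0.736, 0.677, 0.006], [0.677, 0.736, -0.001], [-0.005, 0.003, -1.0]]
wrist_force: [0.5, 0.4, -2.6]
grip_width: 0.147
grasp_force: 52.5
rz 2.216  tx 7.58 ty -35.06 tz 0.72 cm  q6~1.90 now -1.03
rz -0.925  tx -7.58 ty 35.06 tz 0.72 cm  q6~-1.24 now -1.03
```

```bash
python3 -m inch '[{"rx":0,"ry":0,"rz":-0.185,"tx":0,"ty":0,"tz":0,"grip":0},{"rx":0,"ry":0,"rz":-0.185,"tx":0,"ty":0,"tz":0,"grip":0},{"rx":0,"ry":0,"rz":-0.185,"tx":0,"ty":0,"tz":0,"grip":0},{"rx":0,"ry":0,"rz":-0.185,"tx":0,"ty":0,"tz":0,"grip":0},{"rx":0,"ry":0,"rz":-0.185,"tx":0,"ty":0,"tz":0,"grip":0},{"rx":0,"ry":0,"rz":0,"tx":-1.26,"ty":5.84,"tz":0.1,"grip":0},{"rx":0,"ry":0,"rz":0,"tx":-1.26,"ty":5.84,"tz":0.1,"grip":0},{"rx":0,"ry":0,"rz":0,"tx":-1.26,"ty":5.84,"tz":0.1,"grip":0},{"rx":0,"ry":0,"rz":0,"tx":-1.26,"ty":5.84,"tz":0.1,"grip":0},{"rx":0,"ry":0,"rz":0,"tx":-1.26,"ty":5.84,"tz":0.1,"grip":0},{"rx":0,"ry":0,"rz":0,"tx":-1.26,"ty":5.84,"tz":0.1,"grip":0},{"rx":0,"ry":0,"rz":0,"tx":0,"ty":0,"tz":0,"grip":0}]'
python3 - <<'E'
from h import *
goto([.5678,.3205,.262],.182)
w,p=snap("wrist","w3.png"); s,_=snap("scene","s3.png"); t,_=snap("top","t3.png")
A=cv2.resize(w,(480,300)); B=cv2.resize(s[80:260,340:540],(320,288),interpolation=cv2.INTER_CUBIC); C=cv2.resize(t[130:250,110:270],(400,300),interpolation=cv2.INTER_CUBIC)
D=cv2.resize(t[160:230,270:350],(400,300),interpolation=cv2.INTER_CUBIC)
top=np.hstack([A,np.pad(B,((0,12),(0,0),(0,0)))]);bot=np.hstack([C,D])
cv2.imwrite("pics/c3.png",np.vstack([top,bot])[:,:,::-1])
E
```

```text
time: 6.25
position: [0.5656, 0.3239, 0.2564]
tool_rot: [[-0.983, -0.185, -0.003], [-0.185, 0.983, -0.001], [0.003, 0.0, -1.0]]
wrist_force: [0.8, 0.3, -2.3]
grip_width: 0.153
grasp_force: 52.5
rz 0.004  tx -0.16 ty -0.37 tz -0.56 cm  q6~-1.24 now -1.36
rz -3.138  tx 0.16 ty 0.37 tz -0.56 cm  q6~1.90 now -1.36
```

View pics/c3.png

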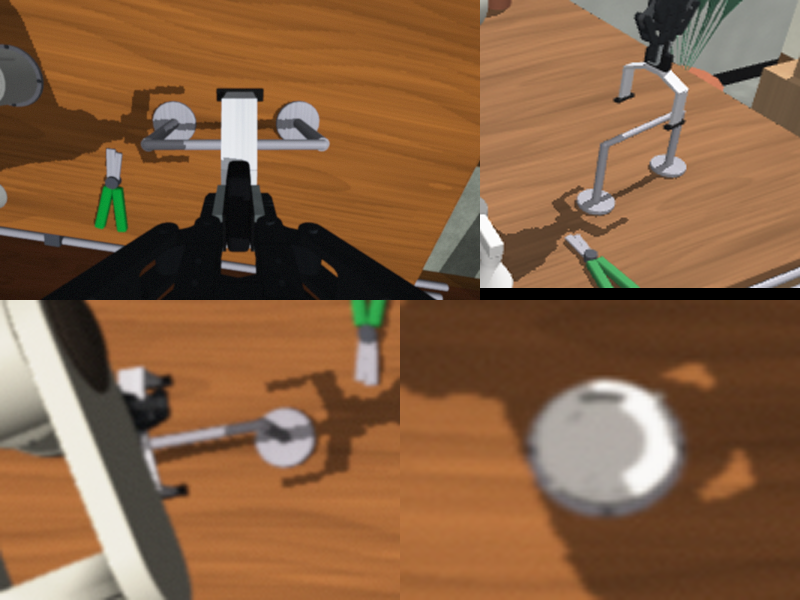

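The wrist view shows the bar horizontal behind the bow, at about row 193 from column 195 to 432 in full-image pixels. The bow is well oriented across it and above it.

```bash
python3 - <<'E'
from h import *
s=sensors.sense(); pose=(s["position"],s["tool_rot"])
im=cv2.imread("pics/w3.png")[:,:,::-1].astype(int)
g=(im.max(2)-im.min(2)<25)&(im.max(2)>90)
pts=[]
for u in list(range(215,285,5))+list(range(350,425,5)):
    r=np.where(g[178:212,u])[0]
    if 5<len(r)<26: pts.append((u,178+r.mean(),len(r)))
pts=np.array(pts); print(pts[::3])
W=np.array([pix2plane("wrist",q[:2],.13,pose) for q in pts]); L=(W-pose[0])@pose[1]*1000
k=np.polyfit(L[:,1],L[:,0],1); print("bar in tool: x=%.1f mm at y=0, slope %.4f"%(k[1],k[0]))
for u in (195,432):
    print(pix2plane("wrist",(u,193),.13,pose))
print(pose[0])
E
```

```text
[[215.     193.       9.    ]
 [230.     187.6316  19.    ]
 [245.     187.      19.    ]
 [260.     192.5     14.    ]
 [275.     192.5     14.    ]
 [355.     192.5     14.    ]
 [370.     192.5     14.    ]
 [385.     188.      21.    ]
 [400.     188.      21.    ]
 [415.     192.      13.    ]]
bar in tool: x=-0.8 mm at y=0, slope -0.0026
[0.5889 0.2158 0.13  ]
[0.5514 0.4186 0.13  ]
[0.5665 0.3199 0.2578]
```

```bash
python3 -m inch '[{"rx":0,"ry":0,"rz":0,"tx":-0.25,"ty":-0.2,"tz":3,"grip":0},{"rx":0,"ry":0,"rz":0,"tx":0,"ty":0,"tz":3.5,"grip":0},{"rx":0,"ry":0,"rz":0,"tx":0,"ty":0,"tz":3,"grip":0},{"rx":0,"ry":0,"rz":0,"tx":0,"ty":0,"tz":0.9,"grip":0},{"rx":0,"ry":0,"rz":0,"tx":0,"ty":0,"tz":0,"grip":0},{"rx":0,"ry":0,"rz":0,"tx":0,"ty":0,"tz":0,"grip":0}]'
python3 -m inch '[{"rx":0,"ry":0,"rz":0,"tx":0,"ty":0,"tz":0.2,"grip":0},{"rx":0,"ry":0,"rz":0,"tx":0,"ty":0,"tz":0.1,"grip":0},{"rx":0,"ry":0,"rz":0,"tx":0,"ty":0,"tz":0,"grip":0}]'
```

```text
time: 7.15
position: [0.5702, 0.3188, 0.1566]
tool_rot: [[-0.984, -0.18, 0.002], [-0.18, 0.984, 0.001], [-0.002, 0.001, -1.0]]
wrist_force: [-1.0, -0.4, -1.9]
grip_width: 0.149
grasp_force: 52.4
time: 7.52
position: [0.5696, 0.3189, 0.1521]
tool_rot: [[-0.984, -0.181, 0.0], [-0.181, 0.984, 0.0], [-0.0, 0.0, -1.0]]
wrist_force: [-0.2, 0.8, -1.3]
grip_width: 0.149
grasp_force: 52.4
```

```bash
python3 -m inch '[{"rx":0,"ry":0,"rz":0,"tx":0,"ty":0,"tz":0.15,"grip":0},{"rx":0,"ry":0,"rz":0,"tx":0,"ty":0,"tz":0.1,"grip":0},{"rx":0,"ry":0,"rz":0,"tx":0,"ty":0,"tz":0,"grip":0}]'
```

```text
time: 7.9
position: [0.5697, 0.3189, 0.15]
tool_rot: [[-0.984, -0.181, 0.0], [-0.181, 0.984, 0.0], [-0.0, 0.0, -1.0]]
wrist_force: [-1.9, 0.2, 4.1]
grip_width: 0.149
grasp_force: 53.1
```

```bash
python3 -m inch '[{"rx":0,"ry":0,"rz":0,"tx":0,"ty":0,"tz":0,"grip":0.4},{"rx":0,"ry":0,"rz":0,"tx":0,"ty":0,"tz":0,"grip":0.6},{"rx":0,"ry":0,"rz":0,"tx":0,"ty":0,"tz":0,"grip":0.6},{"rx":0,"ry":0,"rz":0,"tx":0,"ty":0,"tz":0,"grip":0.6},{"rx":0,"ry":0,"rz":0,"tx":0,"ty":0,"tz":-1,"grip":0.6},{"rx":0,"ry":0,"rz":0,"tx":0,"ty":0,"tz":-3,"grip":0.6},{"rx":0,"ry":0,"rz":0,"tx":0,"ty":0,"tz":-4,"grip":0.6},{"rx":0,"ry":0,"rz":0,"tx":0,"ty":0,"tz":-4,"grip":1}]'
python3 - <<'E'
from h import *
snap("scene","s4.png")
im=cv2.imread("pics/top0.png")[:,:,::-1].astype(int)
# lid in first top picture: flange circle at z=.02
m=(im.max(2)-im.min(2)<18)&(im.max(2)>75); sub=np.zeros_like(m); sub[212:250,375:415]=1
b=blobs(m&sub,50)[0]; print(b[0],b[1],b[2]); c,r=cv2.minEnclosingCircle(b[3]); print(c,r)
P=pix2plane("top",c,.022); print("lid",P)
# bar orientation: pixels from crop (537+..): ends
a,d=[pix2plane("top",(340+(x-390)/3,190+y/3),.048) for x,y in((548,150),(573,97))]; y=np.arctan2(*(d-a)[1::-1]); print(a,d,np.linalg.norm(a-d),y)
goto([P[0],P[1],.15],y)
E
```

```text
time: 8.9
position: [0.5695, 0.3188, 0.2716]
tool_rot: [[-0.984, -0.181, 0.0], [-0.181, 0.984, 0.0], [-0.001, 0.0, -1.0]]
wrist_force: [1.1, -0.1, 0.6]
grip_width: 0.792
grasp_force: 0.0
470 [393.9128 231.2404] ((394.0, 231.5), (23.0, 24.0), 90.0)
(393.9540100097656, 231.3397674560547) 12.411873817443848
lid [ 0.4567 -0.2764  0.022 ]
[ 0.4319 -0.2681  0.048 ] [ 0.4819 -0.2919  0.048 ] 0.0553002819049538 -0.44342293888905454
rz 0.625  tx -15.28 ty -58.67 tz 12.76 cm  q6~-1.67 now -1.36
rz -2.516  tx 15.28 ty 58.67 tz 12.76 cm  q6~1.47 now -1.36
```

View pics/s4.png

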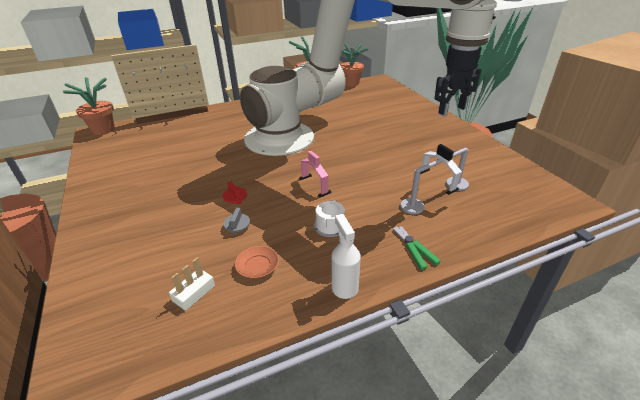

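The bow hangs astride the bar at about (440,165), and nothing else has been disturbed. Next I'll look at the exposed canister from above.

```bash
python3 -m inch '[{"rx":0,"ry":0,"rz":0.156,"tx":0,"ty":0,"tz":0,"grip":1},{"rx":0,"ry":0,"rz":0.156,"tx":0,"ty":0,"tz":0,"grip":1},{"rx":0,"ry":0,"rz":0.156,"tx":0,"ty":0,"tz":0,"grip":1},{"rx":0,"ry":0,"rz":0.156,"tx":0,"ty":0,"tz":0,"grip":1},{"rx":0,"ry":0,"rz":0,"tx":-2.3,"ty":-5.4,"tz":0,"grip":1},{"rx":0,"ry":0,"rz":0,"tx":-2.3,"ty":-5.4,"tz":0,"grip":1},{"rx":0,"ry":0,"rz":0,"tx":-2.3,"ty":-5.4,"tz":0.7,"grip":1},{"rx":0,"ry":0,"rz":0,"tx":-2.3,"ty":-5.4,"tz":1,"grip":1},{"rx":0,"ry":0,"rz":0,"tx":-2.3,"ty":-5.4,"tz":1,"grip":1},{"rx":0,"ry":0,"rz":0,"tx":-2.3,"ty":-5.4,"tz":1,"grip":1},{"rx":0,"ry":0,"rz":0,"tx":0,"ty":0,"tz":5,"grip":1},{"rx":0,"ry":0,"rz":0,"tx":0,"ty":0,"tz":6,"grip":1}]' && python3 -m inch '[{"rx":0,"ry":0,"rz":0,"tx":0,"ty":0,"tz":0,"grip":1},{"rx":0,"ry":0,"rz":0,"tx":0,"ty":0,"tz":0,"grip":1}]'
python3 - <<'E'
from h import *
im,pose=snap("wrist","w5.png"); print(pose)
cv2.imwrite("pics/w5c.png",cv2.resize(im[80:330,190:450],(780,600)[:2] if 0 else (624,600),interpolation=cv2.INTER_CUBIC)[:,:,::-1])
np.savez("w5.npz",p=pose[0],R=pose[1])
E
```

```text
time: 10.45
position: [0.5562, -0.0341, 0.1226]
tool_rot: [[-0.903, 0.43, 0.003], [0.43, 0.903, -0.0], [-0.003, 0.001, -1.0]]
wrist_force: [0.6, 0.2, -0.5]
grip_width: 1.0
grasp_force: 0.0
time: 10.7
position: [0.5567, -0.0331, 0.1252]
tool_rot: [[-0.904, 0.428, 0.002], [0.428, 0.904, -0.0], [-0.002, 0.001, -1.0]]
wrist_force: [0.6, 0.1, 1.4]
grip_width: 1.001
grasp_force: 0.0
(array([ 0.5567, -0.0331,  0.1252]), array([[-0.9039,  0.4277,  0.0025],
       [ 0.4277,  0.9039, -0.0004],
       [-0.0024,  0.0007, -1.    ]]))
```

View pics/w5c.png

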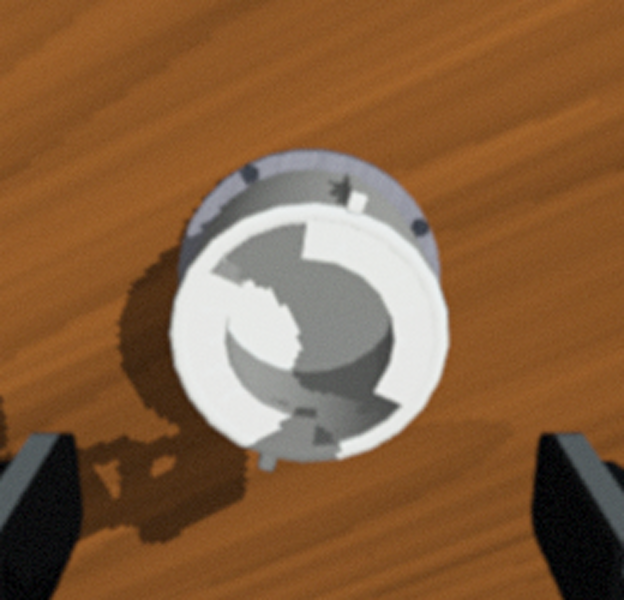

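The close view shows the mouth centred near (310,330) in the crop. The ridges are at (357,203) and (267,463), and the notches are upper-left, with edges at (305,225) and (213,270), and lower-right at about (400,405).

```bash
python3 - <<'E'
from h import *
d=np.load("w5.npz"); pose=(d["p"],d["R"])
f=lambda u,v,z=.06: pix2plane("wrist",(190+u/2.4,80+v/2.4),z,pose)
r1,r2=f(357,206),f(267,463); v=r1-r2
print("ridges",r1,r2,np.linalg.norm(v),"mid",(r1+r2)/2,"yaw",np.arctan2(v[1],v[0]))
# rim circle: outer extreme points
rim=np.array([f(*q) for q in((170,330),(448,330),(310,204),(195,240),(430,250),(225,430),(420,410))])
A=np.c_[2*rim[:,:2],np.ones(len(rim))]; s=np.linalg.lstsq(A,(rim[:,:2]**2).sum(1),rcond=None)[0]
c=s[:2]; print("rim centre",c,"r",np.sqrt(s[2]+c@c))
for n,q in(("n1a",(305,225)),("n1b",(213,270)),("n2a",(400,405)),("r1",(357,206)),("r2",(267,463))):
    w=f(*q)[:2]-c; print(n,np.hypot(*w),np.degrees(np.arctan2(w[1],w[0])))
E
```

```text
ridges [ 0.5318 -0.0057  0.06  ] [ 0.5926 -0.0628  0.06  ] 0.0833942637978288 mid [ 0.5622 -0.0342  0.06  ] yaw 2.3871360199546587
rim centre [ 0.5601 -0.0332] r 0.04025619696992103
n1a 0.03205977359886626 157.01854096024044
n1b 0.03307253006253783 -150.690512068991
n2a 0.03499460902046992 24.59565398595669
r1 0.039476060025744865 135.7272795372677
r2 0.04393068212659798 -42.287670363170434
```

```bash
python3 -m inch '[{"rx":0,"ry":0,"rz":0,"tx":-0.27,"ty":-5.25,"tz":0,"grip":1},{"rx":0,"ry":0,"rz":0,"tx":-0.27,"ty":-5.25,"tz":0,"grip":1},{"rx":0,"ry":0,"rz":0,"tx":-0.27,"ty":-5.25,"tz":0,"grip":1},{"rx":0,"ry":0,"rz":0,"tx":-0.27,"ty":-5.25,"tz":0,"grip":1},{"rx":0,"ry":0,"rz":0,"tx":-0.27,"ty":-5.25,"tz":0,"grip":1},{"rx":0,"ry":0,"rz":0,"tx":0,"ty":0,"tz":0,"grip":1},{"rx":0,"ry":0,"rz":0,"tx":0,"ty":0,"tz":0,"grip":1}]'
python3 - <<'E'
from h import *
im,pose=snap("wrist","w6.png"); print(pose)
np.savez("w6.npz",p=pose[0],R=pose[1])
cv2.imwrite("pics/w6c.png",cv2.resize(im[80:330,190:450],(624,600),interpolation=cv2.INTER_CUBIC)[:,:,::-1])
E
```

```text
time: 11.62
position: [0.4562, -0.2763, 0.1243]
tool_rot: [[-0.904, 0.428, 0.002], [0.428, 0.904, -0.001], [-0.002, -0.0, -1.0]]
wrist_force: [0.7, -0.2, 0.1]
grip_width: 1.001
grasp_force: 0.0
(array([ 0.4562, -0.2763,  0.1243]), array([[-0.9036,  0.4284,  0.0021],
       [ 0.4284,  0.9036, -0.0014],
       [-0.0024, -0.0004, -1.    ]]))
```

View pics/w6c.png

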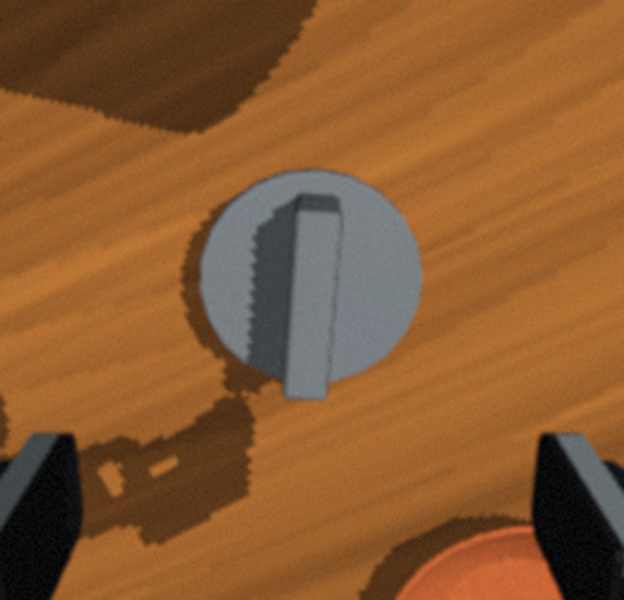

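The lid's bar top has corners at (297,210), (342,212), (327,398) and (284,398) in the crop, and the flange circle is centred near (311,277).

```bash
python3 - <<'E'
from h import *
d=np.load("w6.npz"); pose=(d["p"],d["R"])
f=lambda u,v,z: (pix2plane("wrist",(190+u/2.4,80+v/2.4),z,pose)-pose[0])@pose[1]*1000
C=np.array([f(u,v,.048) for u,v in((297,210),(342,212),(327,398),(284,398))]); print(C.round(1),C.mean(0))
a=(C[0]+C[1])/2;b=(C[2]+C[3])/2;v=a-b; print("len",np.linalg.norm(v),"dir",np.arctan2(v[1],v[0]))
print("flange centre",f(311,276,.02), "r",(f(422,276,.02)-f(200,276,.02))/2)
E
```

```text
[[ 30.8  -2.4  76.2]
 [ 30.2  10.5  76.2]
 [-28.7   6.8  76.4]
 [-28.7  -6.6  76.4]] [ 0.9398  2.0943 76.3162]
len 59.3283149832342 dir 0.0673539027832494
flange centre [  2.306   1.89  104.313] r [ 0.028  36.8426 -0.0131]
```

```bash
python3 -m inch '[{"rx":0,"ry":0,"rz":0.067,"tx":0,"ty":0,"tz":2,"grip":1},{"rx":0,"ry":0,"rz":0,"tx":0.14,"ty":0.2,"tz":3.5,"grip":1},{"rx":0,"ry":0,"rz":0,"tx":0,"ty":0,"tz":3.2,"grip":0.7},{"rx":0,"ry":0,"rz":0,"tx":0,"ty":0,"tz":1.0,"grip":0.4},{"rx":0,"ry":0,"rz":0,"tx":0,"ty":0,"tz":0,"grip":0},{"rx":0,"ry":0,"rz":0,"tx":0,"ty":0,"tz":0,"grip":0},{"rx":0,"ry":0,"rz":0,"tx":0,"ty":0,"tz":0,"grip":0},{"rx":0,"ry":0,"rz":0,"tx":0,"ty":0,"tz":0,"grip":0}]' 80
```

```text
time: 12.68
position: [0.456, -0.274, 0.027]
tool_rot: [[-0.873, 0.488, 0.002], [0.488, 0.873, -0.001], [-0.002, -0.0, -1.0]]
wrist_force: [-0.3, 2.3, 6.8]
grip_width: 0.143
grasp_force: 78.9
```

```bash
python3 -m inch '[{"rx":0,"ry":0,"rz":0,"tx":0,"ty":0,"tz":-2,"grip":0},{"rx":0,"ry":0,"rz":0,"tx":0,"ty":0,"tz":-5,"grip":0},{"rx":0,"ry":0,"rz":-0.137,"tx":0,"ty":0,"tz":-3,"grip":0},{"rx":0,"ry":0,"rz":-0.137,"tx":0,"ty":0,"tz":0,"grip":0},{"rx":0,"ry":0,"rz":-0.137,"tx":0,"ty":0,"tz":0,"grip":0},{"rx":0,"ry":0,"rz":-0.138,"tx":0,"ty":0,"tz":0,"grip":0},{"rx":0,"ry":0,"rz":0,"tx":0,"ty":0,"tz":0,"grip":0}]'
python3 - <<'E'
from h import *
goto([.5605,-.0335,.125],.039)
E
```

```text
time: 13.55
position: [0.4553, -0.2737, 0.1261]
tool_rot: [[-0.999, -0.039, 0.001], [-0.039, 0.999, -0.0], [-0.001, -0.0, -1.0]]
wrist_force: [0.1, 0.2, -0.9]
grip_width: 0.141
grasp_force: 78.5
rz 0.000  tx -11.45 ty 23.59 tz 0.11 cm  q6~-1.67 now -2.30
rz -3.142  tx 11.45 ty -23.59 tz 0.11 cm  q6~1.47 now -2.30
```

```bash
python3 -m inch '[{"rx":0,"ry":0,"rz":0,"tx":-2.29,"ty":4.72,"tz":0,"grip":0},{"rx":0,"ry":0,"rz":0,"tx":-2.29,"ty":4.72,"tz":0,"grip":0},{"rx":0,"ry":0,"rz":0,"tx":-2.29,"ty":4.72,"tz":0,"grip":0},{"rx":0,"ry":0,"rz":0,"tx":-2.29,"ty":4.72,"tz":0,"grip":0},{"rx":0,"ry":0,"rz":0,"tx":-2.29,"ty":4.71,"tz":0,"grip":0},{"rx":0,"ry":0,"rz":0,"tx":0,"ty":0,"tz":0,"grip":0},{"rx":0,"ry":0,"rz":0,"tx":0,"ty":0,"tz":0,"grip":0},{"rx":0,"ry":0,"rz":0,"tx":0,"ty":0,"tz":0,"grip":0}]'
python3 - <<'E'
from h import *
goto([.5605,-.0335,.125],.039)
im,pose=snap("wrist","w7.png")
np.savez("w7.npz",p=pose[0],R=pose[1]); print(pose)
cc=im.astype(int); d=cc.max(2)-cc.min(2)
m=(d<30)&(cc.max(2)>85)&(cc.max(2)<190)
sub=np.zeros_like(m); sub[120:330,220:420]=1
for b in blobs(m&sub,200)[:4]: print(b[0],b[1],b[2])
print(blobs((cc.min(2)>195)&sub,60)[:4] and [(b[0],b[1],b[2]) for b in blobs((cc.min(2)>195)&sub,60)[:4]])
E
```

```text
time: 14.55
position: [0.5601, -0.0343, 0.1257]
tool_rot: [[-0.999, -0.037, 0.0], [-0.037, 0.999, -0.0], [-0.0, -0.0, -1.0]]
wrist_force: [-0.2, 0.2, -1.6]
grip_width: 0.142
grasp_force: 78.7
rz -0.002  tx -0.05 ty 0.08 tz 0.07 cm  q6~-1.67 now -1.81
rz -3.143  tx 0.05 ty -0.08 tz 0.07 cm  q6~1.47 now -1.81
(array([ 0.5601, -0.0343,  0.1257]), array([[-0.9993, -0.0374,  0.0001],
       [-0.0374,  0.9993, -0.0001],
       [-0.0001, -0.0001, -1.    ]]))
9322 [326.301  209.2684] ((330.4389343261719, 208.35433959960938), (144.73898315429688, 131.19842529296875), 18.687349319458008)
[(np.int32(1508), array([334.441 , 178.2109]), ((330.5205383300781, 177.5201873779297), (102.75778198242188, 34.963871002197266), 17.969139099121094))]
```

```bash
python3 -m inch '[{"rx":0,"ry":0,"rz":0,"tx":0,"ty":0.05,"tz":2,"grip":0},{"rx":0,"ry":0,"rz":0,"tx":0,"ty":0,"tz":1.3,"grip":0},{"rx":0,"ry":0,"rz":0,"tx":0,"ty":0,"tz":0,"grip":0},{"rx":0,"ry":0,"rz":0,"tx":0,"ty":0,"tz":0.3,"grip":0},{"rx":0,"ry":0,"rz":0,"tx":0,"ty":0,"tz":0.3,"grip":0},{"rx":0,"ry":0,"rz":0,"tx":0,"ty":0,"tz":0.2,"grip":0},{"rx":0,"ry":0,"rz":0,"tx":0,"ty":0,"tz":0,"grip":0},{"rx":0,"ry":0,"rz":0,"tx":0,"ty":0,"tz":0,"grip":0}]'; python3 -c "
from h import *
s=sensors.sense();print(s['position'],s['wrist_force'],s['moment'])"
```

```text
time: 15.6
position: [0.5603, -0.0328, 0.0846]
tool_rot: [[-0.999, -0.04, 0.0], [-0.04, 0.999, 0.0], [-0.0, 0.0, -1.0]]
wrist_force: [-0.1, 0.1, -1.9]
grip_width: 0.142
grasp_force: 78.7
[ 0.5603 -0.0328  0.0846] [-0.1043  0.0505 -1.8679] [-0.0562 -0.0595  0.0084]
```

```bash
python3 -m inch '[{"rx":0,"ry":0,"rz":0,"tx":0,"ty":0,"tz":0.25,"grip":0},{"rx":0,"ry":0,"rz":0,"tx":0,"ty":0,"tz":0.25,"grip":0},{"rx":0,"ry":0,"rz":0,"tx":0,"ty":0,"tz":0,"grip":0},{"rx":0,"ry":0,"rz":0,"tx":0,"ty":0,"tz":0,"grip":0}]'; python3 -m inch '[{"rx":0,"ry":0,"rz":0,"tx":0,"ty":0,"tz":0.25,"grip":0},{"rx":0,"ry":0,"rz":0,"tx":0,"ty":0,"tz":0.2,"grip":0},{"rx":0,"ry":0,"rz":0,"tx":0,"ty":0,"tz":0,"grip":0},{"rx":0,"ry":0,"rz":0,"tx":0,"ty":0,"tz":0,"grip":0}]';  python3 -c "
from h import *
s=sensors.sense();print(s['position'],s['wrist_force'],s['moment'])"
```

```text
time: 16.1
position: [0.5603, -0.0328, 0.0795]
tool_rot: [[-0.999, -0.04, -0.0], [-0.04, 0.999, 0.0], [0.0, 0.0, -1.0]]
wrist_force: [0.3, -0.1, -1.7]
grip_width: 0.144
grasp_force: 78.7
time: 16.6
position: [0.5603, -0.0328, 0.0751]
tool_rot: [[-0.999, -0.04, 0.0], [-0.04, 0.999, 0.0], [-0.0, 0.0, -1.0]]
wrist_force: [-0.5, 0.8, -1.5]
grip_width: 0.141
grasp_force: 78.7
[ 0.5603 -0.0328  0.0751] [-0.535   0.761  -1.5378] [ 0.0509  0.0251 -0.0183]
```

```bash
python3 -m inch '[{"rx":0,"ry":0,"rz":0,"tx":0,"ty":0,"tz":0.12,"grip":0},{"rx":0,"ry":0,"rz":0,"tx":0,"ty":0,"tz":0,"grip":0},{"rx":0,"ry":0,"rz":0,"tx":0,"ty":0,"tz":0,"grip":0}]'; python3 -m inch '[{"rx":0,"ry":0,"rz":0,"tx":0,"ty":0,"tz":0.08,"grip":0},{"rx":0,"ry":0,"rz":0,"tx":0,"ty":0,"tz":0,"grip":0},{"rx":0,"ry":0,"rz":0,"tx":0,"ty":0,"tz":0,"grip":0}]'
```

```text
time: 16.98
position: [0.5603, -0.0328, 0.0738]
tool_rot: [[-0.999, -0.04, -0.0], [-0.04, 0.999, 0.0], [0.0, 0.0, -1.0]]
wrist_force: [-0.0, -0.5, -1.6]
grip_width: 0.148
grasp_force: 78.7
time: 17.35
position: [0.5603, -0.0329, 0.0731]
tool_rot: [[-0.999, -0.04, 0.0], [-0.04, 0.999, 0.0], [-0.0, 0.0, -1.0]]
wrist_force: [-0.5, -0.1, 0.2]
grip_width: 0.14
grasp_force: 78.8
```

```bash
python3 -m inch '[{"rx":0,"ry":0,"rz":0.06,"tx":0,"ty":0,"tz":0,"grip":0},{"rx":0,"ry":0,"rz":0.06,"tx":0,"ty":0,"tz":0,"grip":0},{"rx":0,"ry":0,"rz":0.06,"tx":0,"ty":0,"tz":0,"grip":0},{"rx":0,"ry":0,"rz":0.06,"tx":0,"ty":0,"tz":0,"grip":0},{"rx":0,"ry":0,"rz":0.06,"tx":0,"ty":0,"tz":0,"grip":0},{"rx":0,"ry":0,"rz":0,"tx":0,"ty":0,"tz":0,"grip":0},{"rx":0,"ry":0,"rz":0,"tx":0,"ty":0,"tz":0,"grip":0}]'; python3 -c "
from h import *
s=sensors.sense();print(s['position'],s['wrist_force'],s['moment'])"
```

```text
time: 18.23
position: [0.5603, -0.0329, 0.0731]
tool_rot: [[-0.967, 0.256, 0.0], [0.256, 0.967, 0.0], [-0.0, 0.0, -1.0]]
wrist_force: [0.7, -0.4, 0.1]
grip_width: 0.143
grasp_force: 78.9
[ 0.5603 -0.0329  0.0731] [ 0.6825 -0.4167  0.1164] [ 0.0565 -0.1097  0.0004]
```

```bash
python3 -m inch '[{"rx":0,"ry":0,"rz":0.06,"tx":0,"ty":0,"tz":0,"grip":0},{"rx":0,"ry":0,"rz":0.06,"tx":0,"ty":0,"tz":0,"grip":0},{"rx":0,"ry":0,"rz":0.06,"tx":0,"ty":0,"tz":0,"grip":0},{"rx":0,"ry":0,"rz":0.06,"tx":0,"ty":0,"tz":0,"grip":0},{"rx":0,"ry":0,"rz":0.06,"tx":0,"ty":0,"tz":0,"grip":0},{"rx":0,"ry":0,"rz":0.06,"tx":0,"ty":0,"tz":0,"grip":0},{"rx":0,"ry":0,"rz":0.06,"tx":0,"ty":0,"tz":0,"grip":0},{"rx":0,"ry":0,"rz":0.06,"tx":0,"ty":0,"tz":0,"grip":0},{"rx":0,"ry":0,"rz":0.005,"tx":0,"ty":0,"tz":0,"grip":0},{"rx":0,"ry":0,"rz":0,"tx":0,"ty":0,"tz":0,"grip":0},{"rx":0,"ry":0,"rz":0,"tx":0,"ty":0,"tz":0,"grip":0}]'
python3 - <<'E'
from h import *
s=sensors.sense();print(s['position'],s['wrist_force'],s['moment'],s["joints"])
im,pose=snap("wrist","w8.png"); sc,_=snap("scene","s8.png"); np.savez("w8.npz",p=pose[0],R=pose[1])
A=cv2.resize(im[100:350,220:420],(480,600),interpolation=cv2.INTER_CUBIC)
B=cv2.resize(sc[120:240,300:500],(320,192),interpolation=cv2.INTER_CUBIC)
cv2.imwrite("pics/c8.png",np.hstack([A,np.pad(B,((0,408),(0,0),(0,0)))])[:,:,::-1])
E
```

```text
time: 19.6
position: [0.5603, -0.0328, 0.0731]
tool_rot: [[-0.736, 0.677, 0.0], [0.677, 0.736, 0.0], [0.0, 0.0, -1.0]]
wrist_force: [0.2, 1.0, 1.4]
grip_width: 0.148
grasp_force: 79.0
[ 0.5603 -0.0328  0.0731] [0.2364 0.9758 1.3726] [0.1817 0.0025 0.0356] [-0.1959  0.2266  1.6783  0.0002  1.2366 -1.0225]
```

View pics/c8.png

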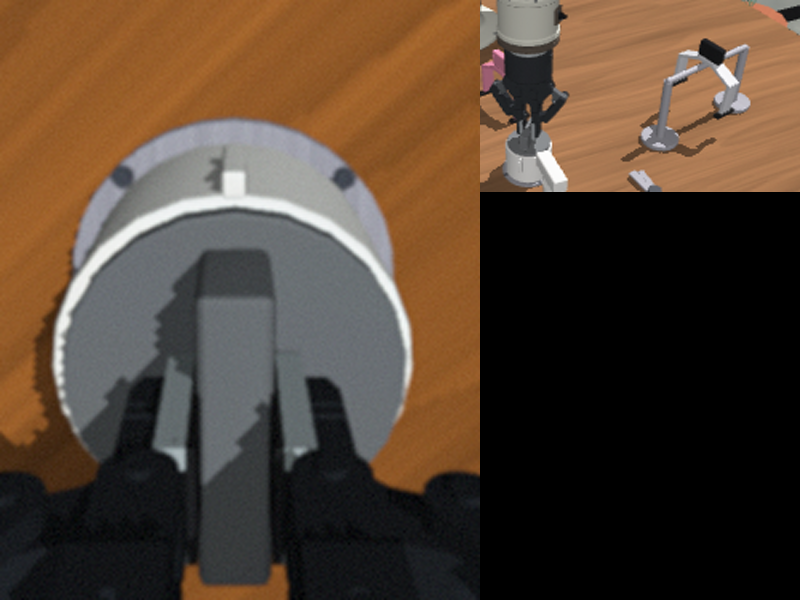

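The lid's bar (centre column about 235) lines up with the ridge at (233,183) to within a degree. I'll check by projection that the bow hangs level.

```bash
python3 - <<'E'
from h import *
c=eyes.camera_info("scene"); y=.182
o=np.array([.5697,.3180,.054])
for n,p in(("foot+",(.058,0,0)),("foot-",(-.058,0,0)),("block+",(.025,0,.118)),("block-",(-.025,0,.118)),("block0",(0,0,.103))):
    w=o+np.array([p[0]*np.cos(y),p[0]*np.sin(y),p[2]]); q=c["intrinsics"]@(c["R"]@w+c["t"]); print(n,q[:2]/q[2])
im=cv2.imread("pics/s8.png"); sub=np.zeros(im.shape[:2],bool); sub[130:200,410:475]=1
for b in blobs((im.max(2)<50)&sub,5): print(b[0],b[1],b[2],b[3].min(0),b[3].max(0))
E
```

```text
foot+ [452.5394 191.18  ]
foot- [423.2779 173.2692]
block+ [451.2081 151.1604]
block- [437.5652 144.0007]
block0 [443.3592 152.1472]
159 [444.3711 152.0377] ((444.2647399902344, 152.05885314941406), (16.97835922241211, 10.118416786193848), 30.963756561279297) [437. 145.] [452. 159.]
24 [450.875  191.2083] ((451.7654113769531, 190.9730682373047), (2.981996774673462, 11.66486930847168), 74.74488067626953) [446. 188.] [457. 193.]
11 [424.0909 171.    ] ((424.4000549316406, 170.80001831054688), (0.8944270610809326, 8.049844741821289), 63.43495178222656) [421. 169.] [428. 173.]
```

The bow hangs level: the block and both feet match their predicted pixels to within 2 px. The lid is halfway and still gripped, so I'm handing in.

```bash
python3 -c "
from cell import order
print(order.hand_in())"
```

```text
the job is handed in; nothing more can be done
None
```

The bow hangs level astride the bar, and the lid is in the canister, turned to the halfway vent position in line with the ridges and still gripped; I handed the job in at about 20 s of the 58 s, and hand-in returned no verdict.

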